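# Lock the sample turntable for the road

### The job

The mobile lab is about to drive off: lock the sample turntable. With the fingertips push the peg round clockwise until the one deep slot in the disc's rim faces the bar (the shallow notches do not lock), then push the bar by its upright lug fully home into the slot and let go. Only push: do not lift the bar out of its guide, and leave the things standing round about where they are.

Things in the scene. Friction and masses are not known exactly. Their poses are not given: they have to be found in the camera images.
- turntable: grey cast base of the sample turntable, fixed to the worktop: round plate 184 mm across and 12 mm thick with a tongue 120 mm wide that ends 212 mm from the centre. Its origin is on the worktop on the disc's axis; its z is up; its -y points from the disc's centre along the tongue to the bar, so the bar slides towards +y of this frame. Yaw differs from start to start (-0.55 to 0.4 rad)
- spindle (a point): centre of the disc's top face, on its vertical axis, 36 mm above the worktop (a low hub cap 60 mm across there rises 3 mm, its middle 8 mm)
- lock_disc (a joint): turn of the flat aluminium disc (160 mm across, 12 mm thick, top face 36 mm above the worktop), rad: 0 = the deep slot faces the bar squarely, positive = turned anticlockwise seen from above. It starts at 0.6 to 2.3, so it has to be turned clockwise to 0; stops at -0.5 and 2.7. It turns with friction (about 2 to 3 N at the peg) and stays where it is left.
- slot (a point): middle of the mouth of the deep slot, at the rim 80 mm from the axis, 30 mm above the worktop. The deep slot is 20 mm wide and 36 mm deep, straight opposite the peg. Two shallow notches, 20 mm wide and 9 mm deep, lie 80 degrees either side of it; the bar cannot go home in them
- peg (a point): upright round steel peg on the disc, 14 mm in diameter (its foot 20 mm in the lowest 6 mm), 55 mm from the axis, opposite the deep slot; this point is on the peg's axis 24 mm above the disc's top face, 60 mm above the worktop; the peg's top is 80 mm above the worktop
- lock_bar (a joint): travel of the steel bar towards the disc, m: 0 = drawn back (nose 12 mm clear of the rim), 0.045 = fully home in the deep slot, against its stop. It starts at 0 to 0.006, slides with about 2.5 N of friction and stays where it is left. If the disc is not in line the nose strikes the rim at about 0.012; the round nose itself draws the disc in over the last 0.05 rad or more
- nose (a point): tip of the bar's round nose, 30 mm above the worktop. The bar is 14 mm wide and 10 mm thick, 25 to 35 mm above the worktop. Guide rails 37 mm wide over all and 36 mm high flank it
- lug (a point): centre of the upright steel block at the bar's outer end, by which it is pushed: 36 mm wide across the bar, 14 mm thick along it, 33 to 76 mm above the worktop, this point 55 mm above it. With the bar drawn back it is 195 mm from the disc's axis; beyond its outer face lies only the base plate (12 mm high).
- bar_lift (a joint): height of the bar above its seat in the guide, m: 0 = lying in it. It is held down by its weight only (0.2 kg)
- vial_1: loose glass vial with a white cap, 28 mm across and 60 mm tall, standing near the turntable; origin at the centre of its underside. Leave alone
- weight_200: loose brass check weight with a knob, 30 mm across and 51 mm tall, standing near the turntable; origin at the centre of its underside. Leave alone
- spanner: loose open-end spanner, 147 x 27 x 8 mm, lying beside the bar on the far side, its length along its own y; origin at its centre, underneath. Leave alone
- syringe: loose syringe, 104 x 30 x 17 mm, lying at the left front; origin at its centre, underneath. Leave alone

How it is judged (in metres and radians):
On the way, in this order (a step that is already met when the one before it is completed fails the run):
1. the disc is turned until its deep slot faces the bar (within 0.15 rad) (value of joint lock_disc between -0.15 and 0.15 rad), for 0.2 s.
2. the bar is pushed at least 41 mm into the deep slot (value of joint lock_disc between -0.09 and 0.09 rad and value of joint lock_bar above 0.041 m), for 0.2 s.
At the end, for the whole second after the job is handed in: The disc is within 0.09 rad of facing the bar with its deep slot, the bar is home (its travel over 41 of 45 mm), lies in its guide (lifted less than 3 mm), and both are at rest (all of step 2 and value of joint bar_lift below 0.003 m and value of joint lock_bar below 0.05 m and velocity of joint lock_bar between -0.005 and 0.005 m/s and velocity of joint lock_disc between -0.05 and 0.05 rad/s); the robot touches nothing.
It fails at once if the bar is lifted more than 6 mm out of its guide (value of joint bar_lift above 0.006 m).
It fails at once if a bystander (vial, check weight, spanner or syringe) is moved more than 25 to 30 mm (distance of any of vial_1, weight_200 from where it was at the start of the episode above 0.025 m or distance of any of spanner, syringe from where it was at the start of the episode above 0.03 m).
It also fails if it takes over 50 s, if anything falls off the work surface, if the arm or the gripper's body presses on something with over 40 N, if the wrist force passes 120 N, or if a joint passes its speed limit or range.

### The arm

A 6-joint arm with a two-finger parallel gripper is mounted at the origin on a cart in front of the work surface, level with it; the furniture and walls round the work are solid. World frame = base frame: x ahead of the robot, y to its left, z up, the work surface at z = 0. Lengths are in mm, angles in rad, forces in N, time in s.
With the tool pointing down it reaches from about 400 to 825 mm from the base axis. Payload 7 kg.
Tool frame: the origin (TCP) lies at the very end of the fingers, on their centre line; the grasp point (between the pads) lies 19 mm behind it (arm.grip_point_offset is the distance from the TCP to the grasp point, in mm); z points along the fingers, x is the direction in which the jaws open and shut, and the axes are right-handed (so a half turn about z gives the same grasp; the last joint's range is limited). The gripper opens to 88 mm and grips with 3 to 60 N. Pads are 19 mm wide; open, the fingers measure 130 mm over their backs; the gripper's body (78 mm by 193 mm) begins 47 mm behind the grasp point.
Start: joints at [-0.953, 0.359, 0.012, 0, -1.224, -0.288], TCP at [218.574, -638.608, 194.161] pointing down, gripper open.
Joint ranges: [-3.07, 3.07], [-1.43, 2.12], [-1.02, 1.25], [-3.03, 1.67], [-3.05, -0], [-3.03, 3.03]. Speed limits (rad/s): [2.39, 2.39, 3.01, 3.14, 3.14, 3.14].

### API

Orientations are given as a unit quaternion [x, y, z, w].
In Python, from cell import telemetry, capture, camera_info, arm, masks_of gives the robot as it stands. The module is installed in compiled form; this text tells all that it offers.
- The arm moves only by the tool send_rows, never from a script. Its argument "deltas" is one flat list of numbers, 5 for each row, row after row: the shift along the tool's x, y, z in m, then the turn about the tool's z in rad, then the closure, from -1 (fully open) to 1 (shut). In form: [x, y, z, turn, jaw, x, y, z, turn, jaw, ...]. A call has 1 to 5 rows; each row is the pose to reach, as a shift and turn from the pose commanded when the call began, along the tool's axes at that moment; what a row does not reach only later rows make up. A row lasts 1/8 s, in which the tool goes at most 62.5 mm and 10.7 degrees, less where a joint would pass 70% of its speed; a pose out of reach is approached as far as the arm can. A call with a gripper value outside its range is refused whole. The fingers move at their own pace and stop on an object; the grip force is fixed at half the most. Time passes only in rows, so rows that repeat a pose let the fingers close. It gives the time, the measured TCP pose, the force and the opening at its end, in the units of the state.
- telemetry.get_obs(): the state, without advancing time (a new reading comes with each control period).
- capture(name): name is "side" or "top"; returns the picture (480x640x3 uint8, red, green, blue); there is no depth.
- camera_info(name): a dict with "fx", "fy", "cx", "cy" (pixels), "eye" and "orientation" of the camera in the world. Camera axes: x right, y down, z forward; pixel columns grow to the right and rows downward; lengths in mm; the calibration is good to about 2 mm. A picture is of the moment at which its call begins. camera_info takes no time and is no camera call.
- arm.hand_in(): hands the job in, once; it reports no verdict.
Trained networks look in the newest picture that a camera, given by its name, has taken for a name from the list of things; names that differ only in an ending like _2 or _b are one class to them, and where a whole thing is asked for, a point or a joint stands for the part that bears it (a point fixed in the world has none). Each returns a list of dicts, best first, with "score" (0 to 1); they miss things now and then, are a little off and sometimes report something else, mostly with a low value. They report only what shows in the picture. A call takes as long as a camera call.
- masks_of(camera, label): "pixels" (480x640 bool, what is visible of it) and "rect" ([left, top, width, height] in pixels, round what is visible of it).
The state is a dict: "time": time; "joints": joint angles; "joint_vel": joint speeds; "effort": joint torques, N m; "ee_pos": TCP position; "orientation": TCP orientation; "wrist_force": force on the tool from outside, world axes, zero at the start; "torque": the same for the moment, N m; "gripper_width": opening from 0.0 (shut) to 1.0 (fully open).
Only numpy, scipy, OpenCV 4.12 (cv2) and the standard library are available. Lean on these libraries where they do the work, as an engineer would, in place of code of your own. Each camera call takes 0.05 s, during which the arm holds its last target.

## Working session

There is one attempt and no reset: what is moved stays moved. The work goes in short steps, Python scripts to look and compute and a tool call to move; the robot and the scene stay as the last step left them, time stands still between calls to the robot, and variables do not carry over. Pictures are saved under pics/ and viewed, and the job is handed in when it is done.

Besides the shell and the picture viewer there is one more tool, called as name(argument=value, ...) on one line, values as JSON. send_rows: Moves the arm, as the interface text tells. Its arguments: {"type":"object","properties":{"deltas":{"type":"array","items":{"type":"number"}}},"required":["deltas"]}

```bash
mkdir -p pics
cat > h.py <<'E'
import numpy as np, cv2
from scipy.spatial.transform import Rotation as R
from cell import telemetry, capture, camera_info, arm, masks_of
def save(c,n):
    im=capture(c); cv2.imwrite('pics/'+n,im[:,:,::-1]); return im
def cam(c):
    i=camera_info(c); return i
def rot(i):
    o=np.array(i['orientation']); return R.from_quat(o).as_matrix() if o.size==4 else o.reshape(3,3)
def ray(c,u,v,z):
    i=camera_info(c); d=rot(i)@np.array([(u-i['cx'])/i['fx'],(v-i['cy'])/i['fy'],1]); e=np.array(i['eye'])
    return e+d*(z-e[2])/d[2]
def proj(c,P):
    i=camera_info(c); p=rot(i).T@(np.array(P,float)-np.array(i['eye'])); return np.array([i['fx']*p[0]/p[2]+i['cx'],i['fy']*p[1]/p[2]+i['cy']])
E
python3 - <<'E'
from h import *
o=telemetry.get_obs(); print(o['time'],o['ee_pos'],o['orientation'])
for c in('top','side'): save(c,c+'0.png'); print(camera_info(c))
for l in ('peg','lug','turntable','slot','lock_disc'):
  for c in('top','side'):
    print(l,c,[(round(m['score'],2),m['rect'],[round(float(k),1) for k in np.argwhere(m['pixels']).mean(0)[::-1]]) for m in masks_of(c,l)][:3])
E
```

```text
0.0 [ 218.40084503 -638.11914745  193.21548278] [ 5.81496950e-01  8.13548161e-01  4.31827914e-04 -7.07654585e-04]
{'fx': 480.27997313523343, 'fy': 480.27997313523343, 'cx': 318.7902014377295, 'cy': 239.46463561723016, 'eye': array([ 395.02884426,    5.62138295, 1170.08198069]), 'orientation': array([ 0.71263789, -0.69838562,  0.0517268 , -0.04158257])}
{'fx': 565.5751119170229, 'fy': 565.5751119170229, 'cx': 315.272783829614, 'cy': 244.87312383336103, 'eye': array([107.50711059, 911.32108279, 825.09194804]), 'orientation': array([-0.19224549,  0.87459875, -0.43561437,  0.09142657])}
peg top [(0.96, [297.9, 208.0, 65.7, 68.8], [330.6, 243.3])]
peg side [(0.64, [279.7, 218.9, 69.5, 49.5], [314.1, 247.2])]
lug top [(0.81, [363.9, 260.2, 47.0, 27.6], [390.6, 274.3])]
lug side [(0.22, [357.5, 249.2, 16.8, 22.3], [367.8, 259.2])]
turntable top [(0.56, [294.4, 208.5, 121.2, 95.5], [350.3, 254.5])]
turntable side [(0.82, [276.7, 196.6, 117.7, 83.2], [331.2, 244.4])]
slot top [(0.63, [297.2, 207.1, 69.2, 70.0], [330.7, 243.3]), (0.24, [292.9, 204.2, 122.4, 103.0], [350.7, 254.7])]
slot side [(0.73, [276.6, 225.5, 73.0, 43.8], [314.5, 246.9])]
lock_disc top [(0.88, [299.3, 207.9, 65.3, 68.1], [330.5, 243.3])]
lock_disc side [(0.86, [279.3, 226.0, 69.7, 43.8], [314.6, 247.1]), (0.6, [301.6, 365.3, 58.2, 13.5], [329.8, 371.2])]
```

Run:
```python
import cv2
for c,(x,y,w,h) in(('top',(250,160,240,180)),('side',(230,140,240,180))):
    im=cv2.imread(f'pics/{c}0.png'); cv2.imwrite(f'pics/{c}0z.png',cv2.resize(im[y:y+h,x:x+w],(800,600),interpolation=cv2.INTER_CUBIC))
```

```text
(no output)
```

View pics/top0.png

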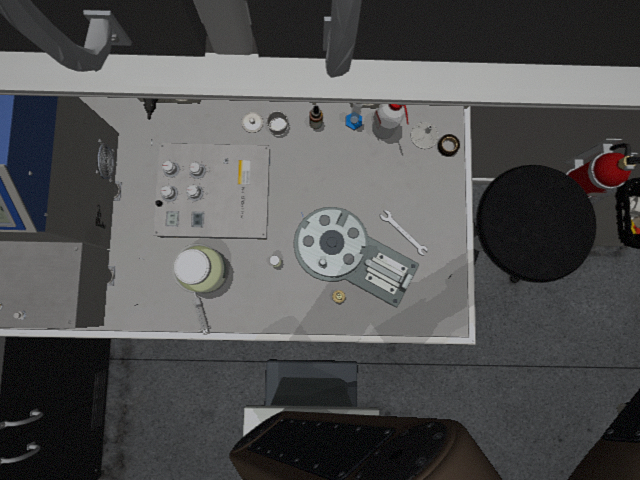

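View pics/side0.png

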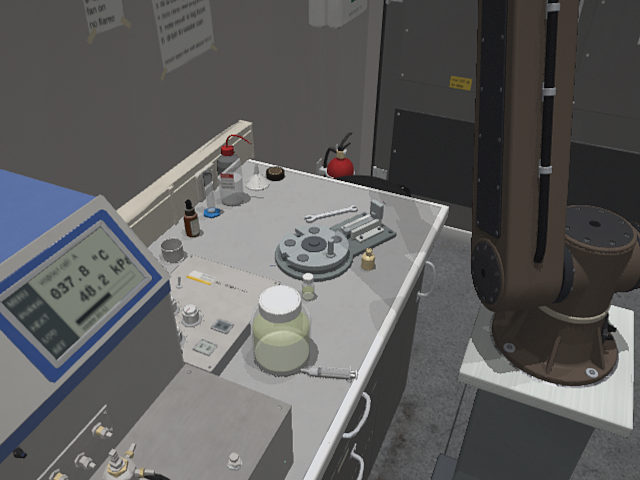

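View pics/top0z.png

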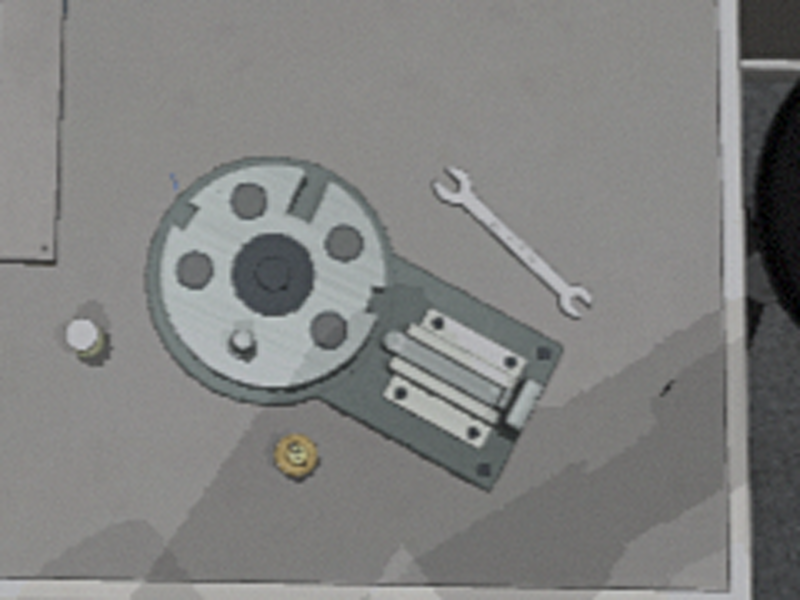

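View pics/side0z.png

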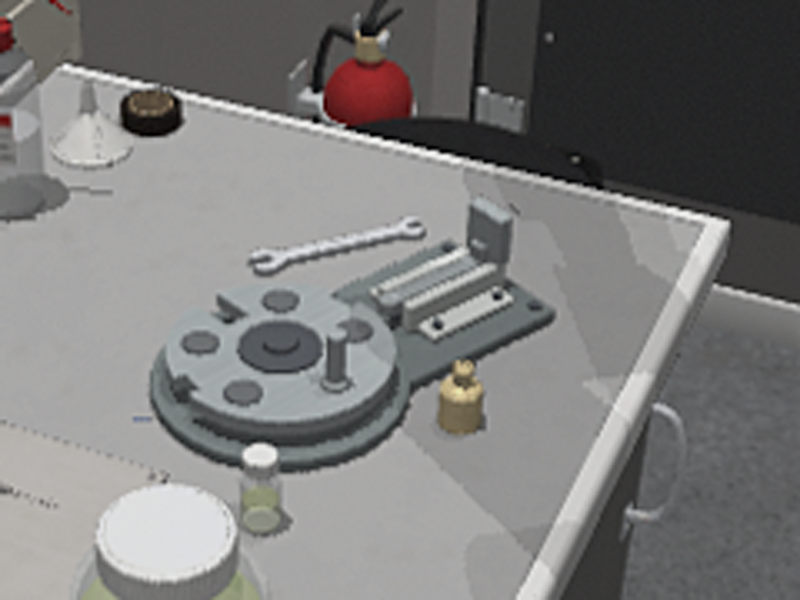

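```bash
cat >> h.py <<'E'
def zz(u,v,x=250,y=160): return x+u*.3-.35,y+v*.3-.35
E
python3 - <<'E'
from h import *
P={}
for n,(u,v),z in [('hub',(273,273),40),('pegtop',(243,338),80),('slotmouth',(313,178),36),('nose',(391,340),35),('lugtop',(527,398),76),('vialtop',(81,335),60),('weighttop',(297,454),51),('baseL',(562,346),12),('baseR',(491,490),12),('sp1',(452,188),8),('sp2',(574,300),8)]:
    P[n]=ray('top',*zz(u,v),z); print(n,P[n].round(1), proj('side',P[n]).round(1), ((proj('side',P[n])-[230,140])/.3).round())
c=P['hub'][:2]
m=(P['baseL']+P['baseR'])[:2]/2
for n in ('lugtop','nose','pegtop','slotmouth'):
    d=P[n][:2]-c; print(n,np.linalg.norm(d).round(1),np.degrees(np.arctan2(d[1],d[0])).round(1))
d=m-c;print('base',np.linalg.norm(d),np.degrees(np.arctan2(d[1],d[0])))
for l in ['lock_disc']:
    a=masks_of('top',l)[0]['pixels'].astype(np.uint8)
    print(cv2.minEnclosingCircle(np.argwhere(a)[:,::-1].astype(np.float32)))
    k=cv2.minEnclosingCircle(np.argwhere(a)[:,::-1].astype(np.float32))[0]; print(ray('top',*k,36))
E
```

```text
hub [541.  -39.6  40. ] [313.3 242.7] [278. 342.]
pegtop [490.6 -18.2  80. ] [330.  239.3] [333. 331.]
slotmouth [611.1 -67.5  36. ] [291.5 230.2] [205. 301.]
nose [ 495.3 -124.6   35. ] [345.4 229.9] [385. 300.]
lugtop [ 453.8 -213.3   76. ] [375.5 201.4] [485. 205.]
vialtop [492.1  94.   60. ] [307.8 275.7] [259. 452.]
weighttop [413.1 -57.8  51. ] [368.3 248.9] [461. 363.]
baseL [ 495.5 -251.8   12. ] [363.5 211.2] [445. 237.]
baseR [ 390.8 -199.8   12. ] [395.9 231.9] [553. 306.]
sp1 [ 611.2 -172.1    8. ] [310.  217.5] [267. 258.]
sp2 [ 529.8 -261.8    8. ] [352.5 207.4] [408. 225.]
lugtop 194.3 -116.6
nose 96.5 -118.2
pegtop 54.7 157.0
slotmouth 75.5 -21.7
base 210.3622117088385 -117.71360041007277
((331.1241455078125, 242.34483337402344), 33.4830207824707)
[539.54290006 -38.73536172  36.        ]
```

```bash
cat >> h.py <<'E'
C=np.array([540.3,-39.2]); BA=np.radians(-117.5)
def pose():
    o=telemetry.get_obs(); M=R.from_quat(o['orientation']).as_matrix(); return np.array(o['ee_pos']),np.arctan2(M[1,0],M[0,0]),o
def plan(targets):
    """targets: list of x,y,z mm,yaw deg; prints local deltas from measured pose"""
    p,y,o=pose(); print('at',p.round(1),'yaw',np.degrees(y).round(1),'t',round(o['time'],2),'F',np.round(o['wrist_force'],1),'w',round(o['gripper_width'],3))
    for t in targets:
        d=np.array(t[:3])-p; dy=(np.radians(t[3])-y+np.pi)%(2*np.pi)-np.pi
        print([round(float(k),4) for k in ((d[0]*np.cos(y)+d[1]*np.sin(y))/1e3,(d[0]*np.sin(y)-d[1]*np.cos(y))/1e3,-d[2]/1e3,-dy)])
E
python3 - <<'E'
from h import *
plan([(489.5,-17.5,150,-113)])
E
```

```text
at [ 218.6 -638.6  194.2] yaw 108.9 t 0.65 F [ 0.5 -0.1  0. ] w 0.998
[0.4999, 0.4575, 0.0442, -2.4104]
```

send_rows(deltas=[0.044,0.04,0,-0.18,-1,0.088,0.08,0,-0.36,-1,0.13,0.12,0,-0.54,-1,0.175,0.16,0,-0.72,-1,0.218,0.2,0,-0.9,-1])

```text
time: 1.27
ee_pos: [337.7, -366.0, 194.5]
orientation: [0.167, 0.986, -0.0, 0.0]
wrist_force: [1.4, -0.0, 0.2]
gripper_width: 1.0
```

Run:
```python
from h import *
plan([(489.5,-17.5,150,-113)])
```

```text
at [ 337.7 -366.   194.5] yaw 160.8 t 1.27 F [ 1.4 -0.   0.2] w 1.0
[-0.0287, 0.379, 0.0445, -1.5046]
```

send_rows(deltas=[-0.004,0.05,0,-0.18,-1,-0.009,0.1,0,-0.36,-1,-0.013,0.15,0,-0.54,-1,-0.018,0.2,0,-0.72,-1,-0.022,0.25,0,-0.9,-1])

```text
time: 1.9
ee_pos: [442.1, -137.7, 194.6]
orientation: [-0.279, 0.96, -0.0, 0.001]
wrist_force: [0.2, -0.9, 0.5]
gripper_width: 0.997
```

Run:
```python
from h import *
plan([(489.5,-17.5,150,-113)])
```

```text
at [ 442.1 -137.7  194.6] yaw -147.6 t 1.9 F [ 0.2 -0.9  0.5] w 0.997
[-0.1044, 0.0762, 0.0446, -0.6042]
```

send_rows(deltas=[-0.03,0.022,0,-0.18,-1,-0.06,0.044,0,-0.36,-1,-0.09,0.065,0.01,-0.54,-1,-0.104,0.076,0.03,-0.604,-1,-0.104,0.076,0.044,-0.604,-1])

```text
time: 2.52
ee_pos: [489.5, -18.8, 149.4]
orientation: [-0.55, 0.835, 0.0, -0.0]
wrist_force: [1.2, -0.2, -0.2]
gripper_width: 1.004
```

Run:
```python
from h import *
plan([(489.5,-17.5,52,-113)])
for c in('top','side'): save(c,c+'1.png')
for c,(x,y,w,h) in(('top',(250,160,240,180)),('side',(230,140,240,180))):
    im=cv2.imread(f'pics/{c}1.png'); cv2.imwrite(f'pics/{c}1z.png',cv2.resize(im[y:y+h,x:x+w],(800,600),interpolation=cv2.INTER_CUBIC))
```

```text
at [489.5 -18.8 149.4] yaw -113.3 t 2.52 F [ 1.2 -0.2 -0.2] w 1.004
[-0.0012, 0.0005, 0.0974, -0.0048]
```

View pics/side1z.png

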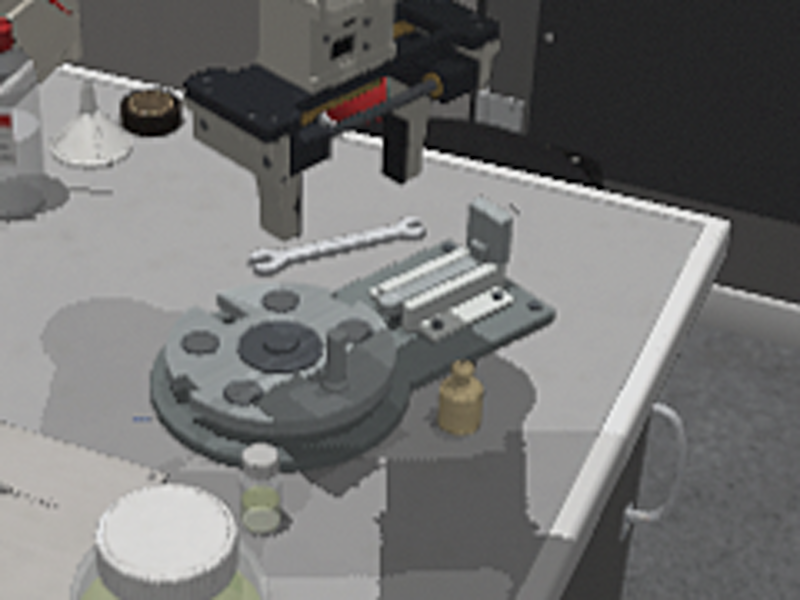

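Side view: the fingertips (about (280,235) and (403,180) in the zoom) straddle the peg (335,335), and the vial and weight are clear of them. Descending.

send_rows(deltas=[-0.001,0,0.03,0,-1,-0.001,0,0.06,0,-1,-0.001,0,0.085,0,-1,-0.001,0,0.097,0,-1,-0.001,0,0.097,0,0.3])

```text
time: 3.25
ee_pos: [489.7, -19.4, 53.2]
orientation: [-0.549, 0.836, -0.0, -0.0]
wrist_force: [0.5, 0.7, 0.1]
gripper_width: 0.938
```

send_rows(deltas=[0,0,0,0,0.3,0,0,0,0,0.3,0,0,0,0,0.3])

```text
time: 3.62
ee_pos: [490.2, -18.7, 53.8]
orientation: [-0.549, 0.836, -0.0, 0.001]
wrist_force: [-0.3, 0.1, 0.2]
gripper_width: 0.605
```

Run:
```python
from h import *
plan([])
save('top','top2.png');save('side','side2.png')
for c,(x,y,w,h) in(('top',(250,160,240,180)),('side',(230,140,240,180))):
    im=cv2.imread(f'pics/{c}2.png'); cv2.imwrite(f'pics/{c}2z.png',cv2.resize(im[y:y+h,x:x+w],(800,600),interpolation=cv2.INTER_CUBIC))
```

```text
at [490.2 -18.7  53.8] yaw -113.4 t 3.62 F [-0.3  0.1  0.2] w 0.605
```

View pics/side2z.png

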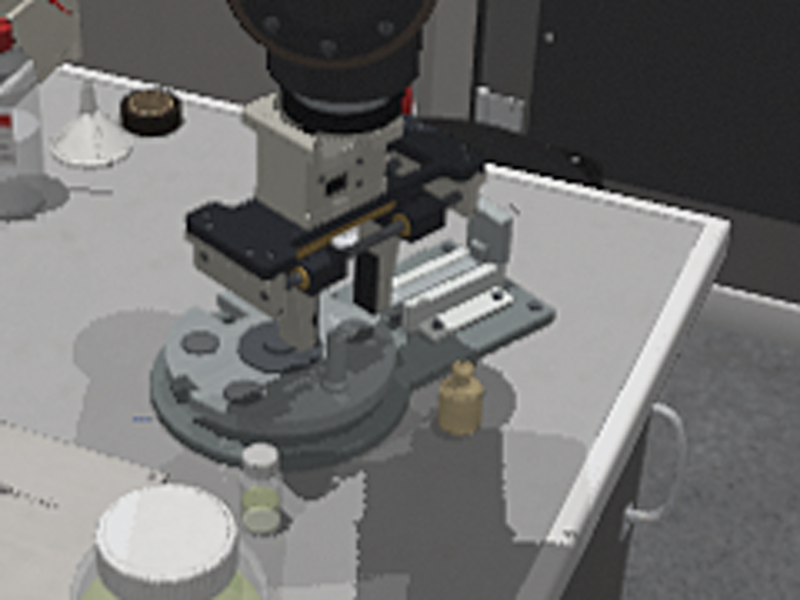

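Run:
```python
from h import *
z=lambda P:((proj('side',P)-[230,140])/.3+1).round()
p,y,o=pose(); x=np.array([np.cos(y),np.sin(y),0]);yy=np.array([np.sin(y),-np.cos(y),0])
print('peg',z([489.5,-17.5,53]),z([489.5,-17.5,80]),z([489.5,-17.5,42]))
for s in(-1,1):
  for k in (0,45):
   print(s,[z(p+x*s*(27+k*0)+yy*t+[0,0,k]) for t in(-9.5,9.5)])
```

```text
peg [335. 365.] [335. 333.] [334. 378.]
-1 [array([295., 373.]), array([315., 386.])]
-1 [array([296., 319.]), array([316., 332.])]
1 [array([354., 341.]), array([373., 354.])]
1 [array([356., 287.]), array([376., 300.])]
```

View pics/top2z.png

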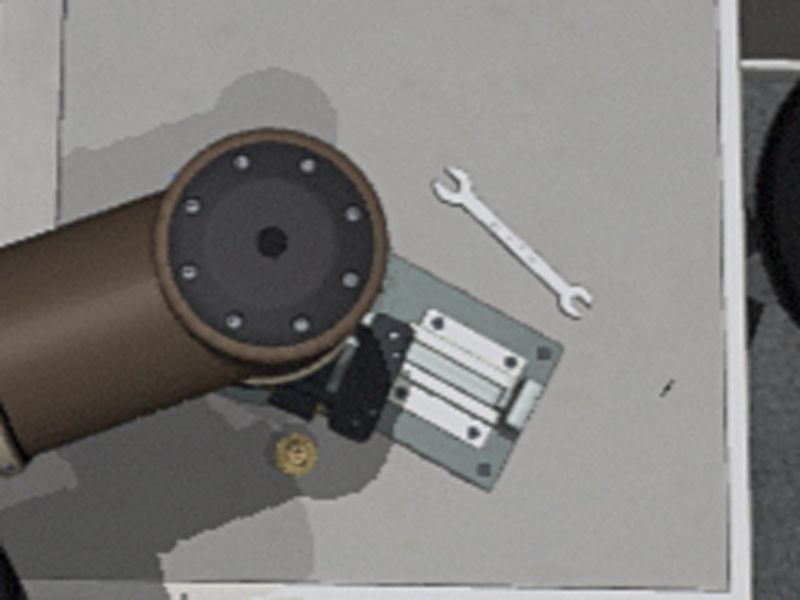

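Run:
```python
from h import *
im=cv2.imread('pics/side2.png'); cv2.imwrite('pics/side2y.png',cv2.resize(im[210:270,290:370],(800,600),interpolation=cv2.INTER_CUBIC))
z=lambda P:((proj('side',P)-[230,140])/.3+1).round()
p=np.array([489.5,-18.8,149.4]);y=np.radians(-113.3); x=np.array([np.cos(y),np.sin(y),0]);yy=np.array([np.sin(y),-np.cos(y),0])
for s in(-1,1): print([z(p+x*s*44+yy*t) for t in(-9.5,9.5)])
```

```text
[array([278., 264.]), array([298., 277.])]
[array([378., 214.]), array([398., 226.])]
```

View pics/side2y.png

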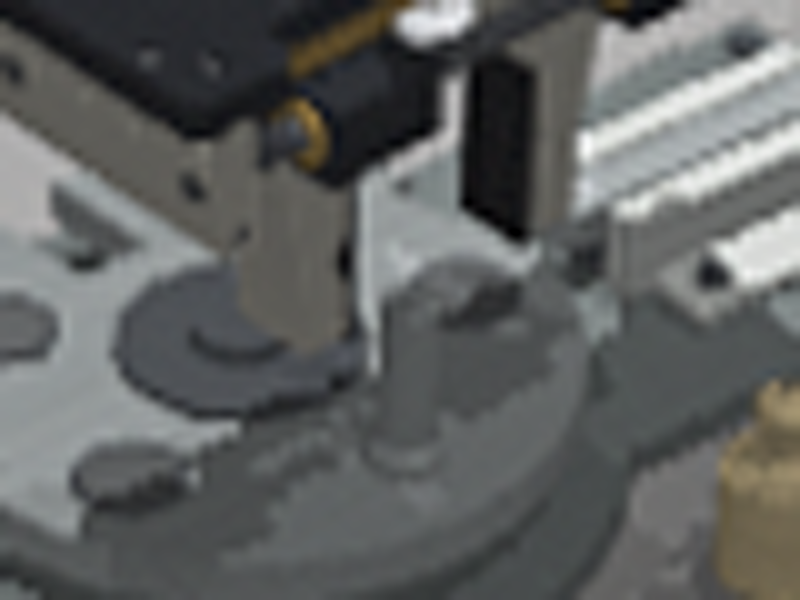

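Run:
```python
from h import *
zt=lambda P:((proj('top',P)-[250,160])/.3+1).round()
zs=lambda P:((proj('side',P)-[230,140])/.3+1).round()
p,y,o=pose(); x=np.array([np.cos(y),np.sin(y),0]);yy=np.array([np.sin(y),-np.cos(y),0])
print(p,o['joints'])
for h in(66,100,130):
  print(h,[(zt(p+x*s*96.5+yy*t+[0,0,h]),zs(p+x*s*96.5+yy*t+[0,0,h])) for s in(-1,1) for t in(-39,39)])
for h in (0,200,300,400,450,500,550,600): print(h,zt(p+[0,0,h]))
```

```text
[489.98584954 -18.72745665  53.5093988 ] [ 3.63700821e-01  2.00489584e-01 -5.74553912e-01  2.64277344e-05
 -7.95097195e-01  7.99407743e-01]
66 [(array([137., 220.]), array([184., 314.])), (array([ 87., 327.]), array([266., 371.])), (array([403., 341.]), array([400., 205.])), (array([355., 449.]), array([483., 253.]))]
100 [(array([135., 212.]), array([183., 270.])), (array([ 83., 322.]), array([266., 326.])), (array([409., 336.]), array([402., 163.])), (array([360., 448.]), array([486., 210.]))]
130 [(array([133., 204.]), array([182., 230.])), (array([ 79., 317.]), array([266., 285.])), (array([415., 332.]), array([404., 125.])), (array([365., 447.]), array([490., 171.]))]
0 [243. 342.]
200 [251. 313.]
300 [256. 293.]
400 [263. 267.]
450 [268. 252.]
500 [273. 234.]
550 [279. 213.]
600 [285. 188.]
```

View pics/top1z.png

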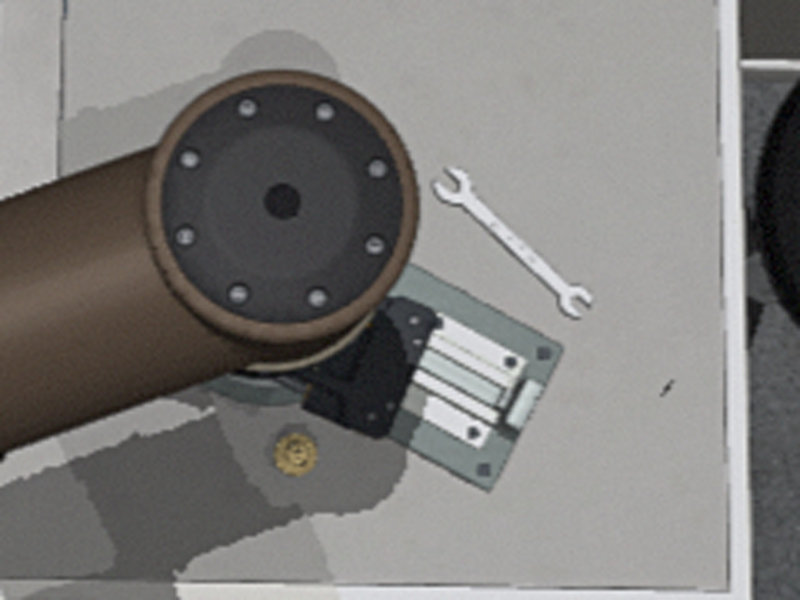

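View pics/side2.png

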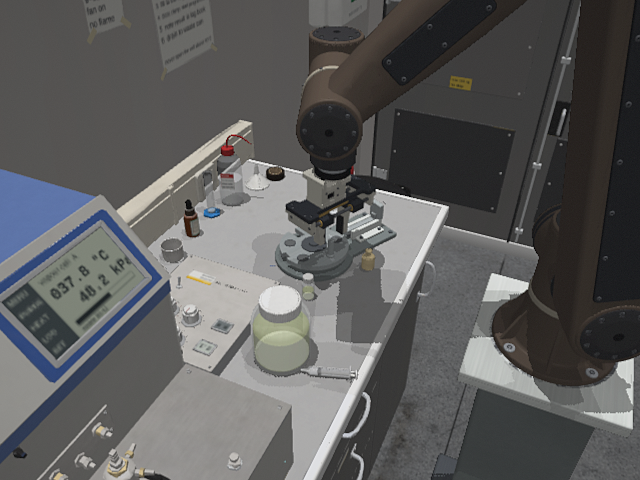

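send_rows(deltas=[0,0,0,0,0.3,0,0,0,0,0.3,-0.005,0,0,0,0.3,-0.01,0,0,0,0.3])

```text
time: 4.22
ee_pos: [494.0, -9.3, 53.2]
orientation: [-0.549, 0.836, -0.0, 0.0]
wrist_force: [-0.4, -0.1, 0.6]
gripper_width: 0.353
```

send_rows(deltas=[-0.003,0,0,0,0.3,-0.006,0,0,0,0.3])

```text
time: 4.47
ee_pos: [496.2, -3.9, 53.1]
orientation: [-0.549, 0.836, 0.0, -0.0]
wrist_force: [-0.6, 0.2, 0.3]
gripper_width: 0.351
```

Run:
```python
from h import *
plan([])
save('side','side3.png')
im=cv2.imread('pics/side3.png'); cv2.imwrite('pics/side3y.png',cv2.resize(im[195:285,270:390],(800,600),interpolation=cv2.INTER_CUBIC))
```

```text
at [496.2  -3.9  53.1] yaw -113.4 t 4.47 F [-0.6  0.2  0.3] w 0.351
```

View pics/side3y.png

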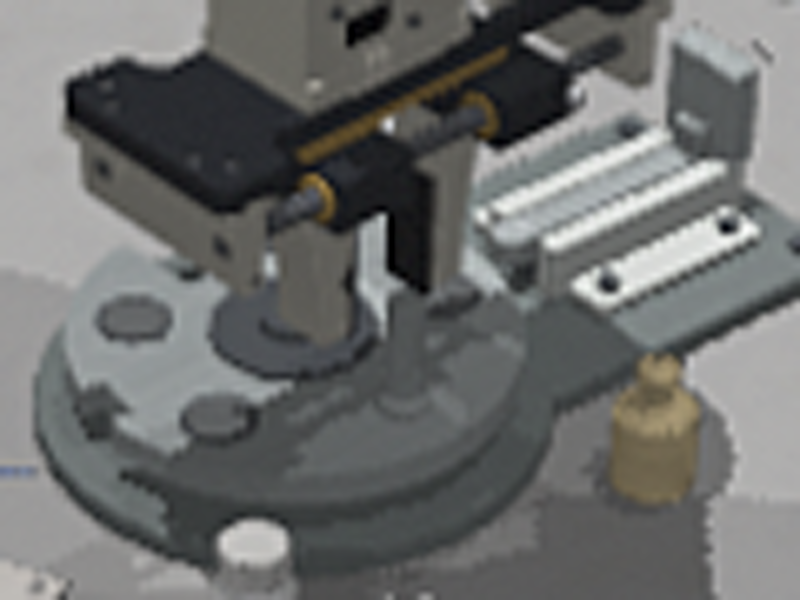

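send_rows(deltas=[0.008,0,0,0,0.3,0.015,0,0,0,0.3,0.015,0,0.003,0,0.3,0.015,0,0.006,0,0.3])

```text
time: 5.03
ee_pos: [490.2, -18.1, 47.0]
orientation: [-0.549, 0.836, -0.0, 0.0]
wrist_force: [0.2, 0.3, 0.5]
gripper_width: 0.348
```

Run:
```python
from h import *
plan([(489.5,-17.5,45,-113)])
save('side','side4.png');
im=cv2.imread('pics/side4.png'); cv2.imwrite('pics/side4y.png',cv2.resize(im[195:285,270:390],(800,600),interpolation=cv2.INTER_CUBIC))
print(proj('side',[0,0,0]), proj('side',[150,0,0]))
```

```text
at [490.2 -18.1  47. ] yaw -113.4 t 5.03 F [0.2 0.3 0.5] w 0.348
[-0.0003, 0.0009, 0.002, -0.0069]
[551.77216159 338.95619994] [476.19398879 316.48471301]
```

View pics/side4y.png

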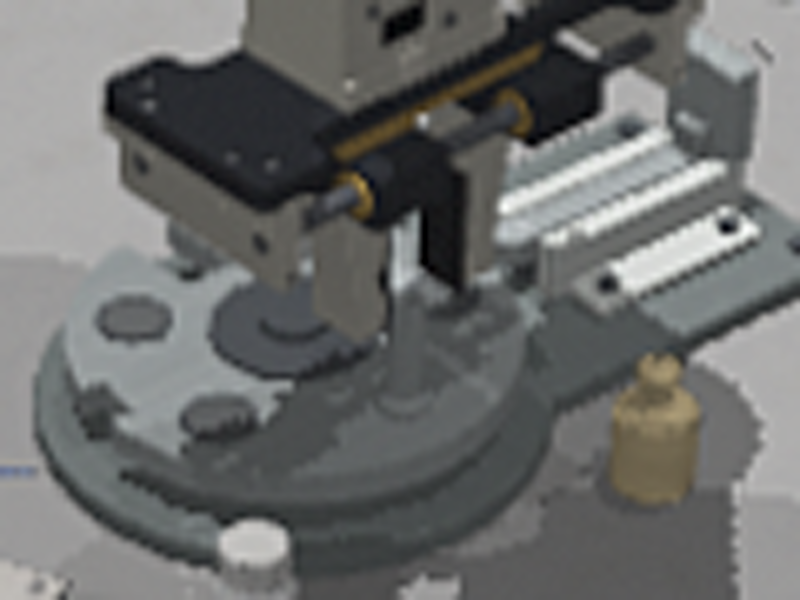

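send_rows(deltas=[0,0.001,0.004,0,0.3,0,0.001,0.008,0,0.3,0,0.001,0.008,0,0.3])

```text
time: 5.45
ee_pos: [489.0, -17.5, 38.7]
orientation: [-0.549, 0.836, 0.0, -0.0]
wrist_force: [0.3, -0.0, 0.6]
gripper_width: 0.347
```

Run:
```python
from h import *
plan([])
save('side','side5.png');
im=cv2.imread('pics/side5.png'); cv2.imwrite('pics/side5y.png',cv2.resize(im[195:285,270:390],(800,600),interpolation=cv2.INTER_CUBIC))
```

```text
at [489.  -17.5  38.7] yaw -113.4 t 5.45 F [ 0.3 -0.   0.6] w 0.347
```

View pics/side5y.png

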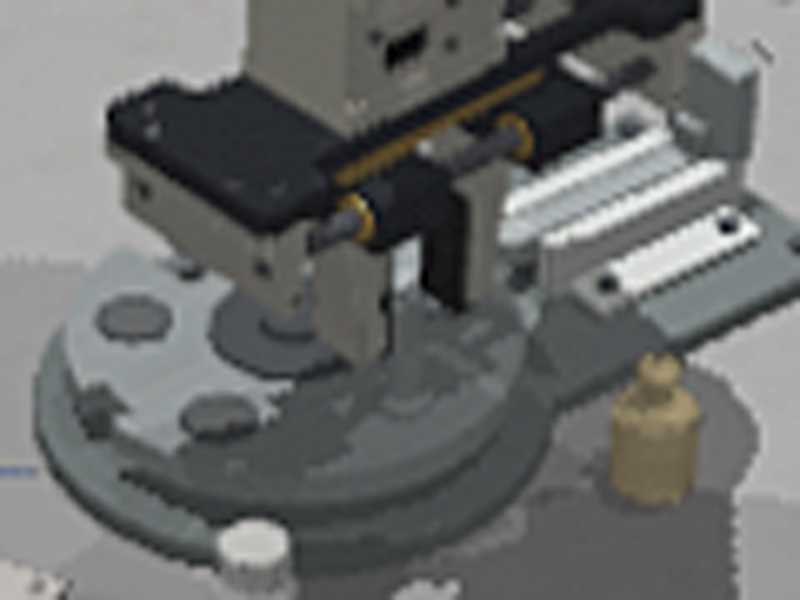

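send_rows(deltas=[0,0,0.003,0,0.3,0,0,0.006,0,0.3,0,0,0.009,0,0.3])

```text
time: 5.88
ee_pos: [489.3, -17.5, 29.9]
orientation: [-0.549, 0.836, 0.0, -0.0]
wrist_force: [0.9, 0.1, 0.3]
gripper_width: 0.353
```

send_rows(deltas=[0,0,0.003,0,0.3,0,0,0.005,0,0.3])

```text
time: 6.12
ee_pos: [489.2, -17.6, 24.9]
orientation: [-0.549, 0.836, 0.0, -0.0]
wrist_force: [0.0, 0.1, 0.1]
gripper_width: 0.352
```

Run:
```python
from h import *
plan([])
save('side','side6.png');
im=cv2.imread('pics/side6.png'); cv2.imwrite('pics/side6y.png',cv2.resize(im[195:285,270:390],(800,600),interpolation=cv2.INTER_CUBIC))
```

```text
at [489.2 -17.6  24.9] yaw -113.4 t 6.12 F [0.  0.1 0.1] w 0.352
```

View pics/side6y.png

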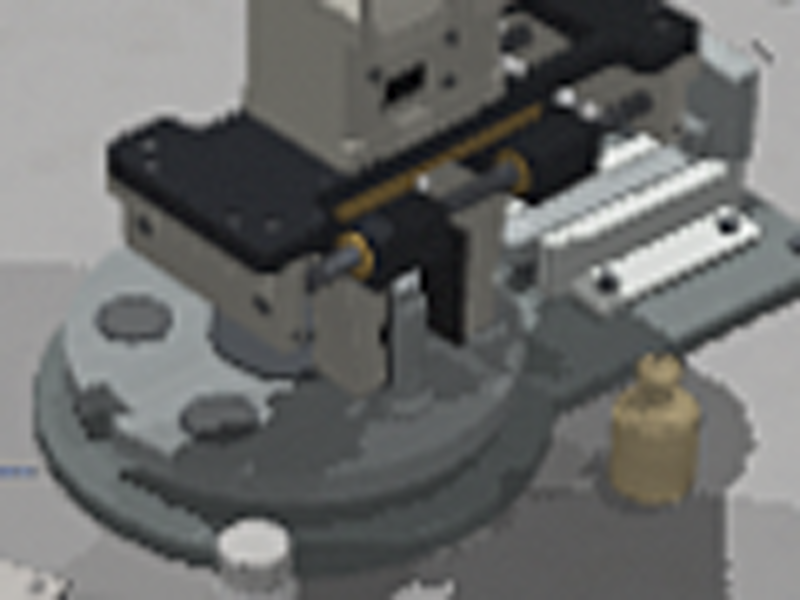

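```bash
cat >> h.py <<'E'
def arc(th,z,lead=8.5,r=55):
    a=np.radians(th); q=C+r*np.array([np.cos(a),np.sin(a)])+lead*np.array([np.sin(a),-np.cos(a)]); return (q[0],q[1],z,th+90)
E
python3 - <<'E'
from h import *
plan([arc(t,25) for t in (157,150,143,136,129,122)])
E
```

```text
at [489.1 -17.6  24.7] yaw -113.4 t 6.17 F [ 0.2  0.5 -1.1] w 0.348
[-0.0086, -0.0006, -0.0003, -0.0064]
[-0.0153, -0.002, -0.0003, 0.1157]
[-0.0217, -0.0042, -0.0003, 0.2379]
[-0.0278, -0.0071, -0.0003, 0.3601]
[-0.0335, -0.0108, -0.0003, 0.4822]
[-0.0387, -0.0152, -0.0003, 0.6044]
```

send_rows(deltas=[-0.0086,-0.0006,0,0,0.3,-0.0153,-0.002,0,0.116,0.3,-0.0217,-0.0042,0,0.238,0.3,-0.0278,-0.007,0,0.36,0.3,-0.0335,-0.0108,0,0.482,0.3])

```text
time: 6.8
ee_pos: [512.1, 8.8, 25.1]
orientation: [-0.332, 0.943, -0.0, -0.001]
wrist_force: [-0.9, -4.2, -0.1]
gripper_width: 0.351
```

Run:
```python
from h import *
plan([arc(t,25) for t in (122,115,108,101,94)])
save('side','side7.png');
im=cv2.imread('pics/side7.png'); cv2.imwrite('pics/side7y.png',cv2.resize(im[195:285,270:390],(800,600),interpolation=cv2.INTER_CUBIC))
```

```text
at [512.1   8.8  25.1] yaw -141.2 t 6.8 F [-0.9 -4.2 -0.1] w 0.351
[-0.0068, -0.0015, 0.0001, 0.1186]
[-0.0133, -0.0037, 0.0001, 0.2408]
[-0.0194, -0.0067, 0.0001, 0.3629]
[-0.0251, -0.0104, 0.0001, 0.4851]
[-0.0303, -0.0148, 0.0001, 0.6073]
```

View pics/side7y.png

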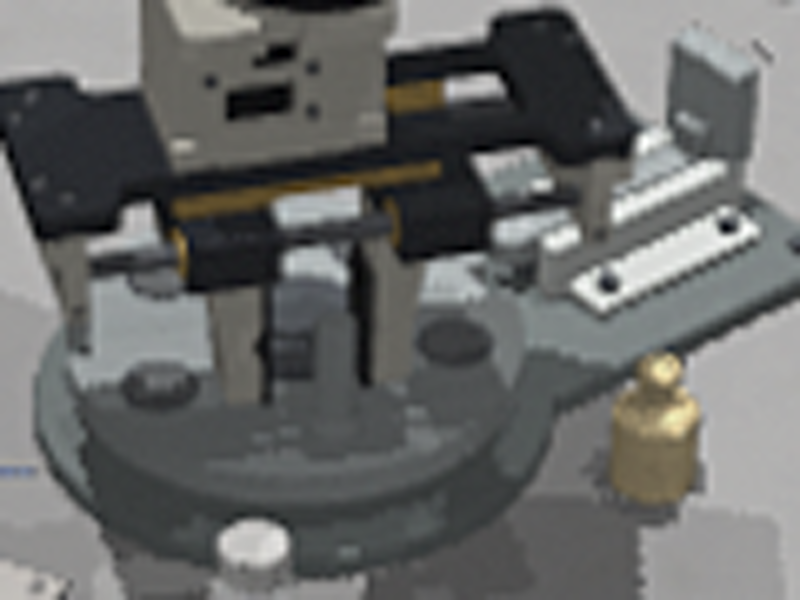

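send_rows(deltas=[-0.0068,-0.0015,0,0.119,0.3,-0.0133,-0.0037,0,0.241,0.3,-0.0194,-0.0067,0,0.363,0.3,-0.0251,-0.0104,0,0.485,0.3,-0.0303,-0.0148,0,0.607,0.3])

```text
time: 7.48
ee_pos: [544.4, 16.2, 24.9]
orientation: [-0.036, 0.999, -0.0, -0.001]
wrist_force: [-3.4, -2.8, 0.9]
gripper_width: 0.346
```

Run:
```python
from h import *
plan([arc(t,25) for t in (87,81,75,70)])
```

```text
at [544.4  16.2  24.9] yaw -175.9 t 7.47 F [-3.4 -2.8  0.9] w 0.346
[-0.0072, -0.0014, -0.0001, 0.1243]
[-0.0127, -0.0033, -0.0001, 0.2291]
[-0.018, -0.0058, -0.0001, 0.3338]
[-0.0222, -0.0082, -0.0001, 0.4211]
```

send_rows(deltas=[-0.0072,-0.0014,0,0.124,0.3,-0.0127,-0.0033,0,0.229,0.3,-0.018,-0.0058,0,0.334,0.3,-0.0222,-0.0082,0,0.421,0.3])

```text
time: 7.98
ee_pos: [567.0, 9.8, 24.7]
orientation: [0.173, 0.985, -0.001, -0.001]
wrist_force: [-3.6, -0.9, 0.0]
gripper_width: 0.349
```

Run:
```python
from h import *
plan([arc(t,25) for t in (66,64,62.5)])
for c in('top','side'): save(c,c+'8.png')
for c,(x,y,w,h) in(('top',(280,190,120,90)),('side',(270,195,120,90))):
    im=cv2.imread(f'pics/{c}8.png'); cv2.imwrite(f'pics/{c}8y.png',cv2.resize(im[y:y+h,x:x+w],(800,600),interpolation=cv2.INTER_CUBIC))
```

```text
at [567.    9.8  24.7] yaw 160.0 t 7.97 F [-3.6 -0.9  0. ] w 0.349
[-0.004, -0.0009, -0.0003, 0.0706]
[-0.0059, -0.0013, -0.0003, 0.1055]
[-0.0073, -0.0017, -0.0003, 0.1317]
```

View pics/side8y.png

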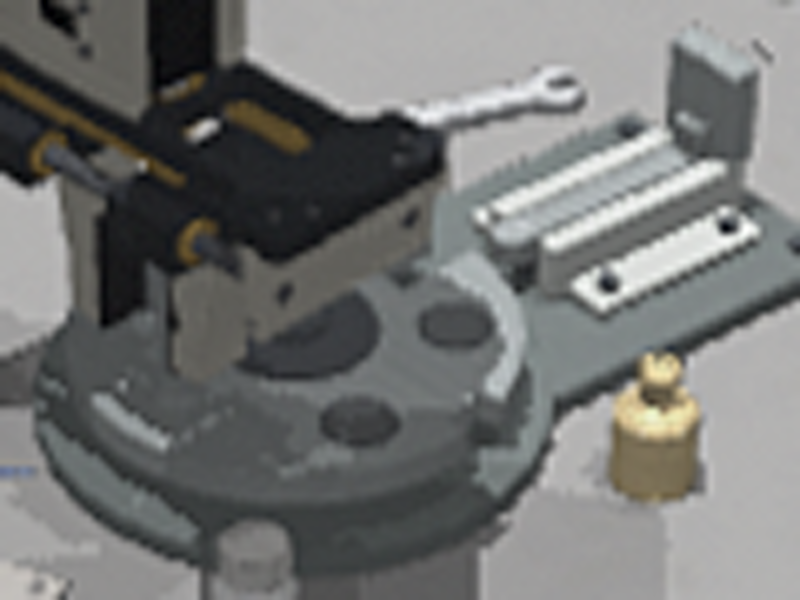

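View pics/top8y.png

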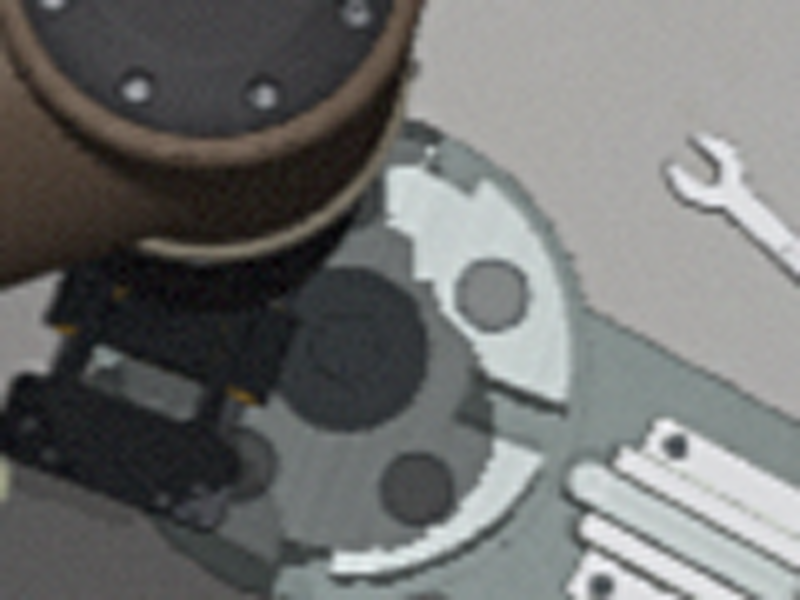

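send_rows(deltas=[-0.003,-0.0007,0,0.05,0.3,-0.006,-0.0013,0,0.1,0.3,-0.0073,-0.0017,0,0.13,0.3,-0.0073,-0.0017,0,0.13,0.3])

```text
time: 8.57
ee_pos: [574.0, 6.0, 25.0]
orientation: [0.235, 0.972, -0.0, -0.0]
wrist_force: [-2.5, -0.1, -1.0]
gripper_width: 0.347
```

Run:
```python
from h import *
plan([])
for c in('top',): save(c,c+'9.png')
for c,(x,y,w,h) in(('top',(280,190,120,90)),):
    im=cv2.imread(f'pics/{c}9.png'); cv2.imwrite(f'pics/{c}9y.png',cv2.resize(im[y:y+h,x:x+w],(800,600),interpolation=cv2.INTER_CUBIC))
```

```text
at [574.   6.  25.] yaw 152.8 t 8.57 F [-2.5 -0.1 -1. ] w 0.347
```

View pics/top9y.png

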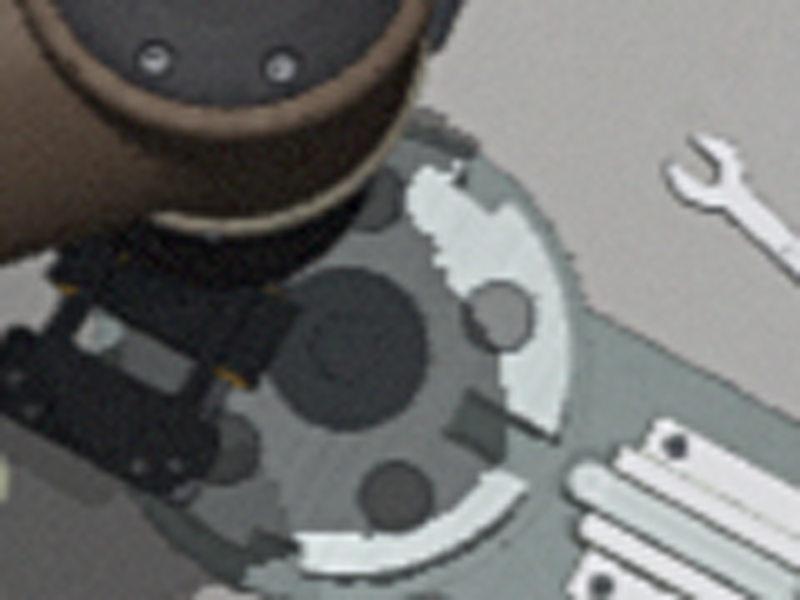

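Slot mouth (542,463) now lies in line with hub (350,347) and nose (575,482). Lifting off the peg and going behind the lug.

send_rows(deltas=[0.005,0,0,0,0.3,0.008,0,0,0,0.3,0.008,0,-0.04,0,0.3,0.008,0,-0.08,0,0.3,0.008,0,-0.1,0,0.3])

```text
time: 9.25
ee_pos: [568.7, 10.1, 128.0]
orientation: [0.236, 0.972, 0.001, 0.002]
wrist_force: [0.6, 0.1, -0.6]
gripper_width: 0.351
```

Run:
```python
from h import *
b=np.array([np.cos(BA),np.sin(BA)])
q=C+b*(202+9.5+18)
plan([(*q,125,152.5)])
save('top','top10.png')
im=cv2.imread('pics/top10.png'); cv2.imwrite('pics/top10y.png',cv2.resize(im[190:295,280:420],(800,600),interpolation=cv2.INTER_CUBIC))
```

```text
at [568.7  10.1 128. ] yaw 152.7 t 9.25 F [ 0.6  0.1 -0.6] w 0.351
[0.0035, -0.2863, 0.003, 0.0039]
```

View pics/top10y.png

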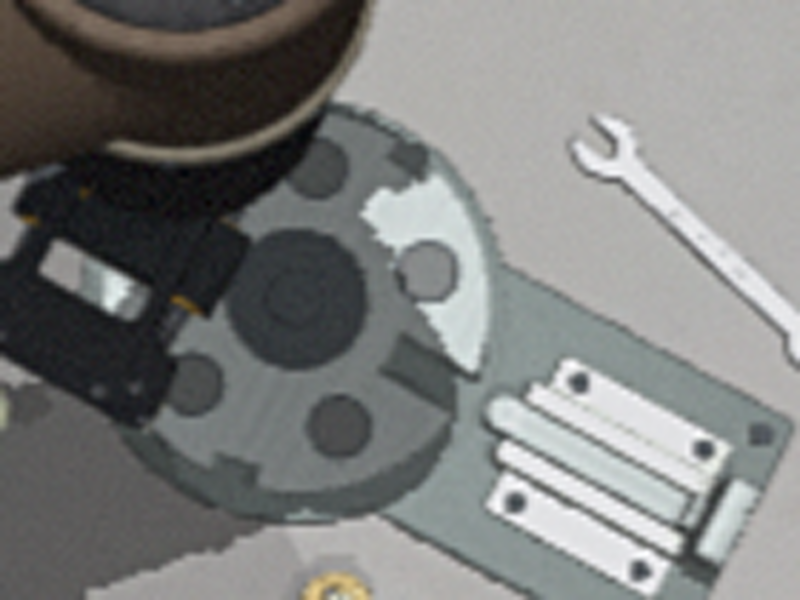

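send_rows(deltas=[0.001,-0.058,0,0,1,0.002,-0.116,0,0,1,0.003,-0.174,0,0,1,0.0035,-0.232,0,0,1,0.0035,-0.286,0,0,1])

```text
time: 9.93
ee_pos: [432.1, -244.3, 125.6]
orientation: [0.236, 0.972, 0.0, 0.001]
wrist_force: [0.8, -0.9, -0.7]
gripper_width: 0.005
```

send_rows(deltas=[0,0,0.03,0,1,0,0,0.05,0,1,0,0,0.05,0,1])

```text
time: 10.3
ee_pos: [431.8, -242.8, 74.2]
orientation: [0.236, 0.972, -0.0, -0.001]
wrist_force: [-0.2, 0.1, 0.1]
gripper_width: 0.005
```

Run:
```python
from h import *
b=np.array([np.cos(BA),np.sin(BA)])
q=C+b*(202+9.5+18)
plan([(*q,20,152.5)])
for c in('top','side'): save(c,c+'11.png')
for c,(x,y,w,h) in(('top',(320,200,160,120)),('side',(310,155,120,90))):
    im=cv2.imread(f'pics/{c}11.png'); cv2.imwrite(f'pics/{c}11y.png',cv2.resize(im[y:y+h,x:x+w],(800,600),interpolation=cv2.INTER_CUBIC))
```

```text
at [ 431.8 -242.8   74.2] yaw 152.7 t 10.3 F [-0.2  0.1  0.1] w 0.005
[-0.0022, 0.0012, 0.0542, 0.0028]
```

View pics/side11y.png

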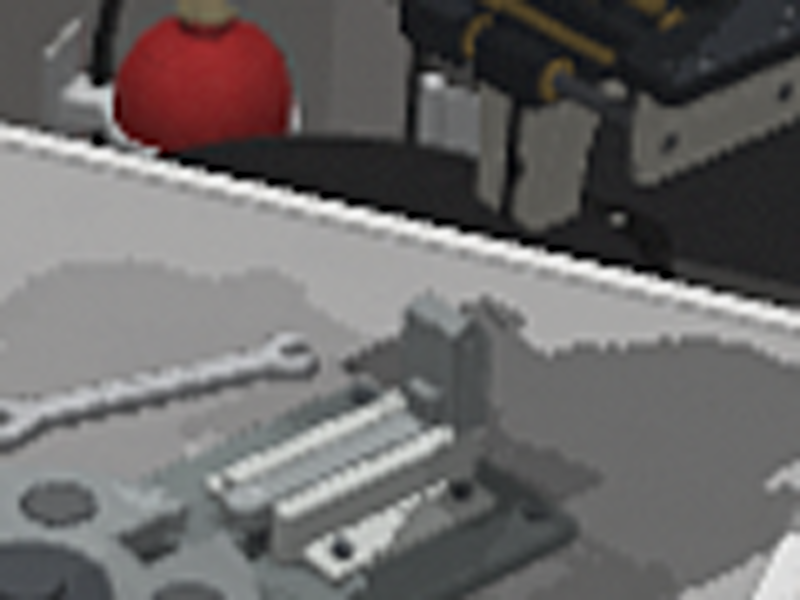

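View pics/top11y.png

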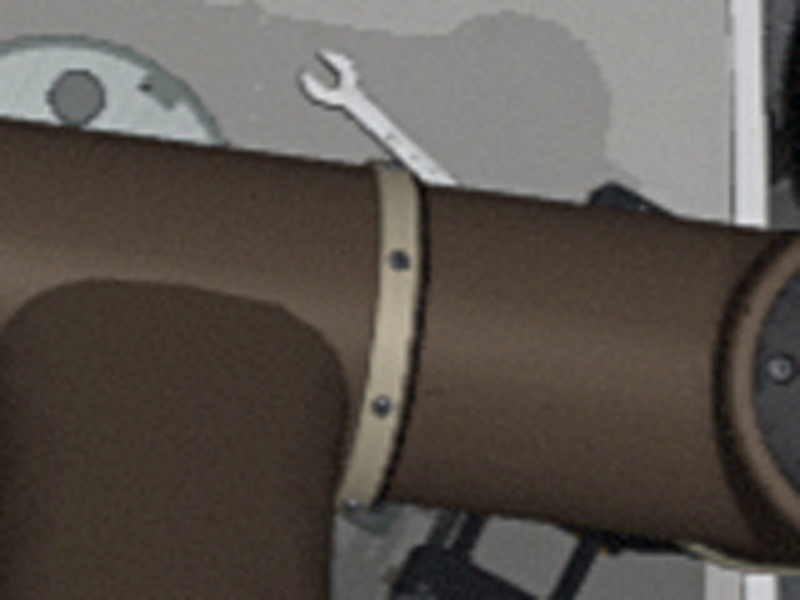

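Run:
```python
from h import *
z=lambda P:((proj('side',P)-[310,155])/.15).round()
p,y,o=pose(); x=np.array([np.cos(y),np.sin(y),0]);yy=np.array([np.sin(y),-np.cos(y),0])
for dz in(0,25,30,35): print(dz,[z(p+x*s+yy*t+[0,0,dz]) for s,t in((-21,-9.5),(-21,9.5),(21,-9.5),(21,9.5))])
for s in(-18,18): print('lug outer top',z([*(C+np.array([np.cos(BA),np.sin(BA)])*202+s*x[:2]),76]))
```

```text
0 [array([495., 251.]), array([458., 267.]), array([574., 299.]), array([537., 316.])]
25 [array([500., 194.]), array([463., 210.]), array([580., 241.]), array([543., 258.])]
30 [array([501., 182.]), array([464., 198.]), array([581., 229.]), array([544., 246.])]
35 [array([502., 170.]), array([465., 186.]), array([583., 217.]), array([545., 234.])]
lug outer top [425. 286.]
lug outer top [492. 328.]
```

send_rows(deltas=[-0.002,0,0.025,0,1,-0.002,0,0.045,0,1,-0.002,0,0.057,0,1,-0.002,0,0.057,0,1])

```text
time: 10.9
ee_pos: [434.7, -243.7, 18.2]
orientation: [0.236, 0.972, -0.0, -0.0]
wrist_force: [-0.1, -0.3, 0.2]
gripper_width: 0.005
```

Run:
```python
from h import *
b=np.array([np.cos(BA),np.sin(BA)])
plan([(*(C+b*(202+9.5+k)),17,152.5) for k in (0,-12,-43,-45)])
for c in('side',): save(c,c+'12.png')
for c,(x,y,w,h) in(('side',(310,155,120,90)),):
    im=cv2.imread(f'pics/{c}12.png'); cv2.imwrite(f'pics/{c}12y.png',cv2.resize(im[y:y+h,x:x+w],(800,600),interpolation=cv2.INTER_CUBIC))
```

```text
at [ 434.7 -243.7   18.2] yaw 152.7 t 10.9 F [-0.1 -0.3  0.2] w 0.005
[0.0007, 0.0186, 0.0012, 0.0035]
[0.0006, 0.0306, 0.0012, 0.0035]
[0.0005, 0.0616, 0.0012, 0.0035]
[0.0005, 0.0636, 0.0012, 0.0035]
```

View pics/side12y.png

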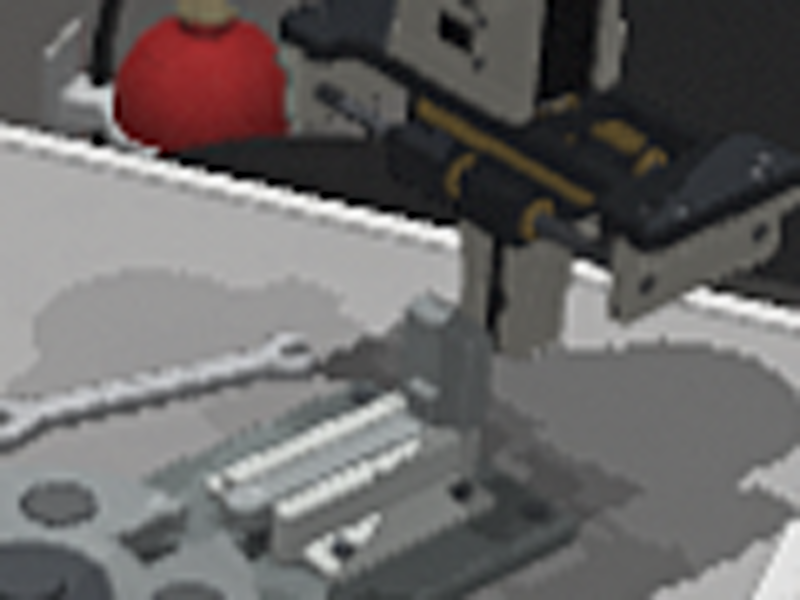

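send_rows(deltas=[0,0.008,0,0,1,0,0.016,0,0,1,0,0.022,0,0,1,0,0.028,0,0,1,0,0.033,0,0,1])

```text
time: 11.58
ee_pos: [450.2, -214.2, 18.3]
orientation: [0.236, 0.972, -0.0, 0.0]
wrist_force: [-0.5, -2.8, 1.3]
gripper_width: 0.008
```

Run:
```python
from h import *
b=np.array([np.cos(BA),np.sin(BA)])
plan([(*(C+b*(202+9.5+k)),17,152.5) for k in (-43,-45)])
for c in('side',): save(c,c+'13.png')
for c,(x,y,w,h) in(('side',(300,165,120,90)),):
    im=cv2.imread(f'pics/{c}13.png'); cv2.imwrite(f'pics/{c}13y.png',cv2.resize(im[y:y+h,x:x+w],(800,600),interpolation=cv2.INTER_CUBIC))
```

```text
at [ 450.2 -214.2   18.3] yaw 152.7 t 11.57 F [-0.5 -2.8  1.3] w 0.008
[0.0008, 0.0284, 0.0013, 0.0033]
[0.0008, 0.0304, 0.0013, 0.0033]
```

View pics/side13y.png

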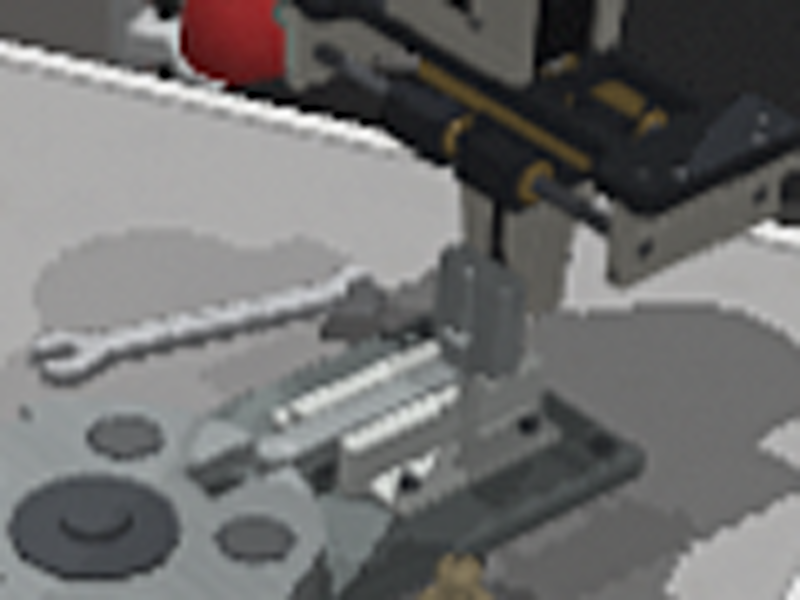

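send_rows(deltas=[0,0.006,0,0,1,0,0.012,0,0,1,0,0.018,0,0,1,0,0.023,0,0,1,0,0.027,0,0,1])

```text
time: 12.25
ee_pos: [462.4, -190.2, 18.2]
orientation: [0.236, 0.972, 0.0, 0.0]
wrist_force: [0.0, -3.0, 1.0]
gripper_width: 0.005
```

send_rows(deltas=[0,0.002,0,0,1,0,0.003,0,0,1])

```text
time: 12.5
ee_pos: [462.9, -188.9, 18.2]
orientation: [0.236, 0.972, -0.001, -0.001]
wrist_force: [-1.6, -15.6, 2.0]
gripper_width: -0.002
```

Run:
```python
from h import *
b=np.array([np.cos(BA),np.sin(BA)])
plan([(*(C+b*(202+9.5+k)),17,152.5) for k in (-43,-45)])
for c in('side',): save(c,c+'14.png')
for c,(x,y,w,h) in(('side',(290,165,120,90)),):
    im=cv2.imread(f'pics/{c}14.png'); cv2.imwrite(f'pics/{c}14y.png',cv2.resize(im[y:y+h,x:x+w],(800,600),interpolation=cv2.INTER_CUBIC))
```

```text
at [ 462.9 -188.9   18.2] yaw 152.7 t 12.5 F [ -1.6 -15.6   2. ] w -0.002
[0.0004, -0.0, 0.0012, 0.0033]
[0.0004, 0.002, 0.0012, 0.0033]
```

View pics/side14y.png

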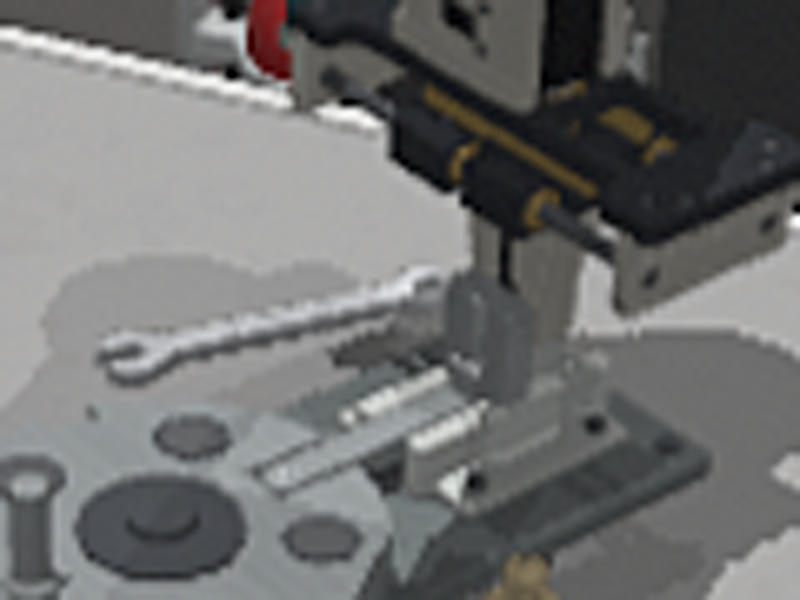

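The force jumped to 16 N at about 43 mm of nominal travel, and the nose shows deep in the slot at (275,475). Backing straight off and checking.

send_rows(deltas=[0,-0.008,0,0,1,0,-0.02,0,0,1,0,-0.03,0,0,1,0,-0.035,-0.03,0,1,0,-0.035,-0.08,0,1])

```text
time: 13.18
ee_pos: [445.5, -219.3, 97.6]
orientation: [0.237, 0.972, -0.0, -0.002]
wrist_force: [2.1, -0.4, 0.5]
gripper_width: 0.002
```

send_rows(deltas=[0,-0.06,-0.02,0,1,0,-0.12,-0.02,0,1,0,-0.17,-0.02,0,1,0,-0.17,-0.02,0,1])

```text
time: 13.68
ee_pos: [367.2, -372.4, 117.9]
orientation: [0.239, 0.971, 0.0, -0.0]
wrist_force: [-0.0, 0.3, 0.0]
gripper_width: 0.006
```

Run:
```python
from h import *
plan([])
for c in('top','side'): save(c,c+'15.png')
for c,(x,y,w,h) in(('top',(280,190,160,120)),('side',(270,165,160,120))):
    im=cv2.imread(f'pics/{c}15.png'); cv2.imwrite(f'pics/{c}15y.png',cv2.resize(im[y:y+h,x:x+w],(800,600),interpolation=cv2.INTER_CUBIC))
```

```text
at [ 367.2 -372.4  117.9] yaw 152.4 t 13.68 F [-0.   0.3  0. ] w 0.006
```

View pics/top15y.png

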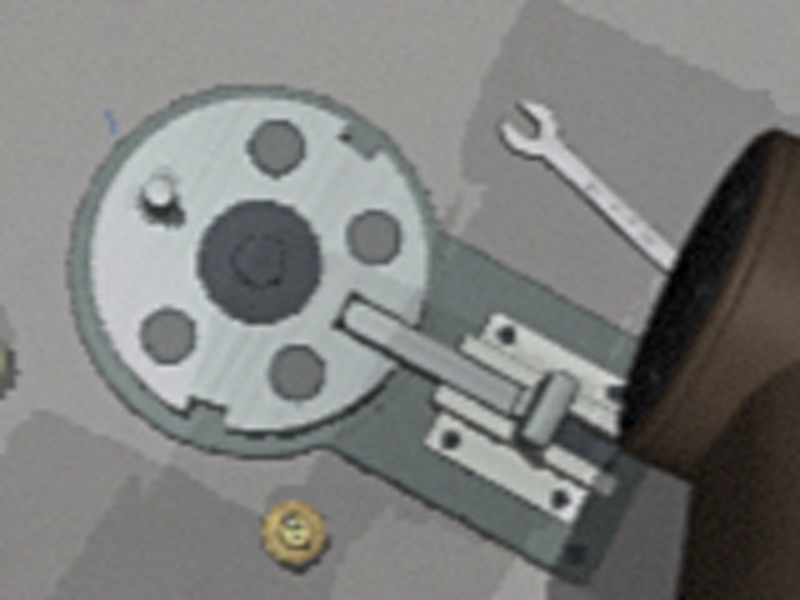

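View pics/side15y.png

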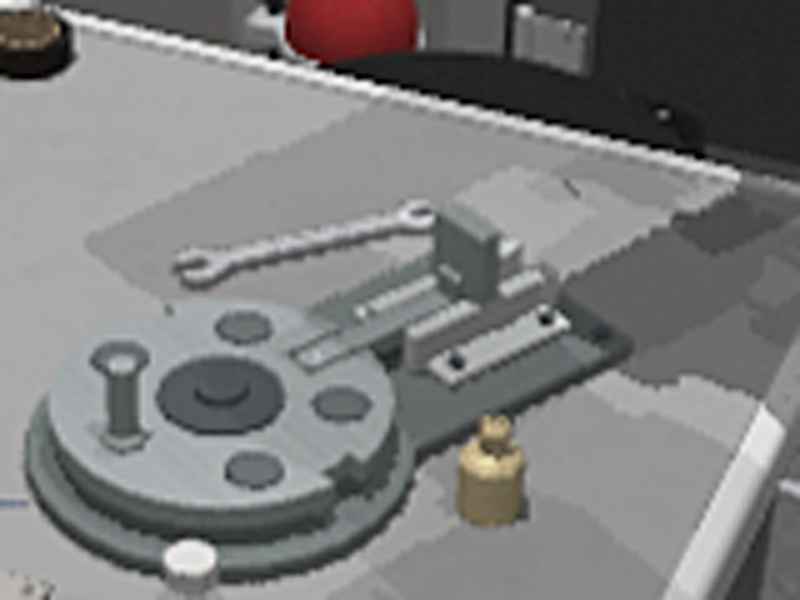

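Run:
```python
from h import *
f=lambda u,v,z: ray('top',280+u*.2-.4,190+v*.2-.4,z)
c=f(260,262,40)[:2]; b=np.array([np.cos(BA),np.sin(BA)])
for n,q in (('lug',f(551,408,76)),('nose',f(344,316,35)),('peg',f(161,190,80))):
    d=q[:2]-c; print(n,q.round(1),(d@b).round(1),np.degrees(np.arctan2(d[1],d[0])).round(1))
```

```text
lug [ 470.9 -172.3   76. ] 149.4 -117.5
nose [515.5 -80.3  35. ] 47.3 -121.0
peg [567.1   7.9  80. ] -54.8 60.2
```

Run:
```python
from h import *
print(arm.hand_in()); print(telemetry.get_obs()['wrist_force'])
```

```text
the job is handed in; nothing more can be done
None
the job is handed in; nothing more can be done
```

The turntable is locked. I pushed the peg clockwise about 95° until the deep slot faced the bar, then pushed the bar home by its lug. I backed the arm well clear and handed the job in at about 14 s. `arm.hand_in()` gives no verdict, so the result rests on my last camera and force checks:

| Check | Result |
|---|---|
| Lug distance from the axis | 149.4 mm (150 mm when home), so the bar has travelled about 45 mm |
| Nose distance from the axis | 47.3 mm (47 mm when home) |
| Force at the end of the push | rose from 3 N to about 16 N, as expected at the stop |
| Disc, from the peg's angle | within about 0.04 rad of facing the bar |
| Bar in its guide | looks seated in the side view; I did not measure it |
| Bystanders | weight, spanner and vial look undisturbed; the syringe was not in my last close-ups, but the arm never went near it |

One disagreement: the fingertips were about 30 mm higher than the reported TCP height. With the TCP at 53 mm they passed over the peg without touching it. The side camera showed the same offset, so I set the heights for the peg and lug from the camera and the contact forces instead. I did not find the cause.

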